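# Clear the fallen bottle from the inspection turntable

## Task

One of the bottles on the packing bench's free-spinning turntable has fallen over. Lift it off, lay it down in the level steel tipping tray and let go of it there, push the tray's lever all the way over to its stop so that the bottle slides into the blue crate below its lip, then bring the tray fully back to level. Keep the other bottles standing on the turntable (it may turn), and leave the cartons and the tape dispenser where they are.

Things in the scene. Friction and masses are not known exactly. Their poses are not given: they have to be found in the camera images.
- fallen: Fallen bottle: flat rectangular white plastic bottle with grey screw cap, lying on its broad side on the turntable: 86 mm long, 50 wide, 34 high as it lies, about 0.16 kg. Origin: middle of its underside as it lies; x along its length towards the cap, y across its width, z up. The 50 mm wide part spans x = -43 to +23 mm, the round cap (29 mm diameter) x = +27 to +43 mm.
- fallen_center (a point): Middle of the fallen bottle, 17 mm above its underside.
- bottle_a: A standing bottle of the same kind on the turntable: 34 x 50 mm, 86 mm tall with its cap. Origin: middle of its foot; z up.
- bottle_b: The other standing bottle on the turntable, the same.
- turntable: Passive turntable, aluminium platter of 310 mm diameter that spins freely about its vertical axis; its top is 36 mm above the bench. Origin: on the axis, at bench level; fixed to the bench. It carries the three bottles, each about 95 mm from the axis.
- stand: Grey stand of the tipping tray, fixed to the bench. Origin: at bench level, directly below the tray's hinge axis; x along the hinge axis towards the lever, y away from the crate, z up. The hinge axis is 150 mm above the bench. Two posts at x = -95 and +95 mm carry the hinge, their tops 164 mm above the bench.
- tray (a joint): Tilt of the steel tipping tray, rad: 0 = level (stop), 0.8 = fully tipped towards the crate (stop). Stiff hinge: it stays where it is left; about 3 N at the lever moves it.
- tray_floor (a point): Middle of the tray's inner floor, moving with the tray; axes as the stand's when level. When level it is 158 mm above the bench, at stand y = +28 mm. Floor: polished steel, 150 mm along x inside, along y from -83 mm (the open lip, over the crate) to +83 mm (back wall); three walls rise 22 mm above it.
- lever_bar (a point): Point on the handle of the tray's lever: level black round bar, 14 mm diameter, along stand x from 42 mm before this point to 35 mm beyond, on a 12 mm upright rod at stand x = 113 mm. Moves with the tray; level, it is at stand x = 155, y = 0, 260 mm above the bench (110 above the hinge axis). Pushing it to stand -y (towards the crate) tips the tray, to +y levels it.
- crate: Blue open plastic crate, 300 (x) x 220 (y) x 95 mm high, walls and floor 5 mm, fixed to the bench beyond the tray's lip. Origin: middle of its underside.
- carton: Cardboard carton, 150 x 90 x 60 mm, a bystander. Origin: middle of its underside.
- flat_carton: Flat cardboard carton, 170 x 70 x 25 mm, a bystander. Origin: middle of its underside.
- tape: Black tape dispenser, 60 x 160 x 84 mm, a bystander. Origin: middle of its underside.

How it is judged:
By the outcome, as a careful person would: the job done as asked, in the order asked, and still so for the second after the job is handed in, with the robot touching nothing.
It also fails if it takes over 61 s, if anything falls off the work surface, if the arm or the gripper's body presses on something with over 40 N, if the wrist force passes 120 N, or if a joint passes its speed limit or range.

## Robot

A 6-joint arm with a two-finger parallel gripper is mounted at the origin on the work surface. World frame = base frame: x ahead of the robot, y to its left, z up, the work surface at z = 0. Lengths are in m, angles in rad, forces in N, time in s.
With the tool pointing down it reaches from about 0.425 to 0.95 m from the base axis. Payload 3.5 kg.
Tool frame: the origin (TCP) lies between the finger pads; the fingertips stand 14 mm ahead of it and the grasp point (between the pads) lies 5 mm behind it; z points along the fingers, y is the line along which they close (so a half turn about z gives the same grasp; the last joint's range is limited). The gripper opens to 85 mm and grips with 20 to 120 N. Pads are 22 mm wide; open, the fingers measure 114 mm over their backs; the gripper's body (76 mm by 85 mm) begins 54 mm behind the grasp point. The pads swing forward as they close: fully open they stand 13 mm farther back than shut.
Start: joints at [-1.321, 0.286, 1.577, -0, 1.279, -0.15], TCP at [0.263, -0.622, 0.245] pointing down, gripper open.
Joint ranges: [-2.77, 2.77], [-0.9, 2.22], [0.21, 2.48], [-1.53, 4.67], [0.24, 2.81], [-2.84, 2.84]. Speed limits (rad/s): [2.79, 2.79, 3.14, 3.14, 3.14, 3.14].

## Interface

Orientations are given as a unit quaternion [x, y, z, w].
In Python, from plant import * gives the robot as it stands.
- The arm moves only by the tool step_arm, never from a script. Its argument "commands" is a list of rows, each an object of numbers: "gripper": the gripper's target within -1 to 1 (shut at 1, half-way at 0, fully open at -1); "x", "y", "z": the shift along the tool's x, y, z in mm; "spin": the turn about the tool's z in degrees. A call has exactly 10 rows; each row shifts and turns the commanded pose from where the row before left it, along the tool's axes as they then stand; what a row does not reach is not made up. A row lasts 1/10 s, in which the tool goes at most 50 mm and 8.59 degrees, less where a joint would pass 70% of its speed; a pose out of reach is approached as far as the arm can. A call with a gripper value outside its range is refused whole. The fingers move at their own pace and stop on an object; "force" is the grip in N (left out, the last holds). Time passes only in rows, so rows that do not move let the fingers close, or fill a call up. It gives the time, the measured TCP pose, the force, the opening and the grip force at its end, in the units of the state.
- get_state(): the state, without advancing time (a new reading comes with each control period).
- read_camera(name): name is "side" or "top" or "wrist"; returns a dict with "color" (400x640x3 uint8, red, green, blue), "z_map" (400x640 float32, m along the optical axis (not along the pixel's ray), 0 where there is no reading), "fx", "fy", "cx", "cy" (pixels), "distortion" ([k1, k2, p1, p2, k3] as OpenCV has them; the pictures are not rectified), "eye" and "attitude" of the camera in the world; the wrist camera has in their place "mount" (4x4, takes a point from camera to tool coordinates, whose origin is the TCP and whose axes are the flange's). Camera axes: x right, y up, looking along -z (the intrinsics and any distortion apply to the point x, -y, -z); pixel columns grow to the right and rows downward; lengths in m; the calibration is good to about 2 mm. A picture is of the moment at which its call begins: read the wrist's pose just before it.
- sign_off(): hands the job in; it is judged then, once.
The state is a dict: "time": time; "qpos": joint angles; "dq": joint speeds; "joint_efforts": joint torques, N m; "eef_pos": TCP position; "tcp_rot": TCP orientation; "contact_force": force on the tool from outside, world axes, zero at the start; "wrist_torque": the same for the moment, N m; "opening": opening from 0.0 (shut) to 1.0 (fully open); "finger_force": force on a finger pad.
Only numpy, scipy, OpenCV 4.12 (cv2) and the standard library are available. Lean on these libraries where they do the work, as an engineer would, in place of code of your own. Each camera call takes 0.05 s, during which the arm holds its last target. There are 200 camera calls.

## Working session

There is one attempt and no reset: what is moved stays moved. The work goes in short steps, Python scripts to look and compute and a tool call to move; the robot and the scene stay as the last step left them, time stands still between calls to the robot, and variables do not carry over. Pictures are saved under pics/ and viewed, at most 10 in all, crops included, and the job is handed in when it is done.

Besides the shell and the picture viewer there is one more tool, called after "Request:" by a JSON object that holds its "name" and its "arguments", one argument or row to a line. step_arm: Moves the arm, as the interface text tells. Its arguments: {"type":"object","properties":{"commands":{"type":"array"},"force":{"type":"number"}},"required":["commands"]}

```bash
ls; mkdir -p pics
cat > h.py <<'E'
from plant import *
import numpy as np, cv2, pickle
from scipy.spatial.transform import Rotation as R
def snap(name,tag):
    s=get_state(); c=read_camera(name)
    cv2.imwrite(f'pics/{tag}.png',c['color'][:,:,::-1]); c['state']=s
    pickle.dump(c,open(f'{tag}.pkl','wb')); return c
def campose(c):
    if 'mount' in c:
        s=c['state']; T=np.eye(4); T[:3,:3]=R.from_quat(s['tcp_rot']).as_matrix(); T[:3,3]=s['eef_pos']
        return T@np.array(c['mount'])
    a=np.array(c['attitude']); T=np.eye(4)
    T[:3,:3]=a if a.shape==(3,3) else R.from_quat(a).as_matrix(); T[:3,3]=c['eye']; return T
def cloud(c):
    h,w=c['z_map'].shape
    u,v=np.meshgrid(np.arange(w),np.arange(h))
    K=np.array([[c['fx'],0,c['cx']],[0,c['fy'],c['cy']],[0,0,1]],float)
    p=cv2.undistortPoints(np.stack([u,v],-1).reshape(-1,1,2).astype(np.float64),K,np.array(c['distortion'],float)).reshape(h,w,2)
    z=c['z_map']; P=np.stack([p[...,0]*z,-p[...,1]*z,-z],-1)
    T=campose(c); W=P@T[:3,:3].T+T[:3,3]; W[z==0]=np.nan; return W
E
python3 - <<'E'
from h import *
for n in ('top','side'):
    c=snap(n,n+'0'); print(n,c['eye'],c['attitude'],c['fx'],c['distortion'])
s=get_state();print(s)
E
```

```text
pics
top [0.4055002  0.00944404 1.15461371] [-0.06273189  0.07316993  0.71187595 -0.69566048] 438.00561500560275 [-0.02168842  0.          0.          0.          0.        ]
side [0.3125596  0.78599295 0.72397144] [-0.08121704  0.45696003  0.87358093 -0.14645027] 385.18738944691347 [-0.06771365  0.          0.          0.          0.        ]
{'time': 0.1, 'qpos': array([-1.32099693e+00,  2.87136348e-01,  1.57805636e+00, -1.34701703e-05,
        1.27860075e+00, -1.50014171e-01]), 'dq': array([ 0.00107537, -0.0008411 , -0.0022937 ,  0.00139435, -0.00087819,
       -0.00071161]), 'joint_efforts': array([ 4.77474296e-04, -4.07295656e+01, -2.93698990e+01, -1.63217442e-04,
        3.43168584e-03,  4.62734451e-08]), 'eef_pos': array([ 0.26261336, -0.62119519,  0.244032  ]), 'tcp_rot': array([ 9.80084113e-01,  1.98579759e-01, -6.13186971e-05, -1.09871300e-03]), 'contact_force': array([-0.4881417 ,  0.81602164, -0.126771  ]), 'wrist_torque': array([ 0.0111524 ,  0.01604557, -0.00905163]), 'finger_force': 0.0, 'opening': 1.0001166969143434}
```

View pics/top0.png

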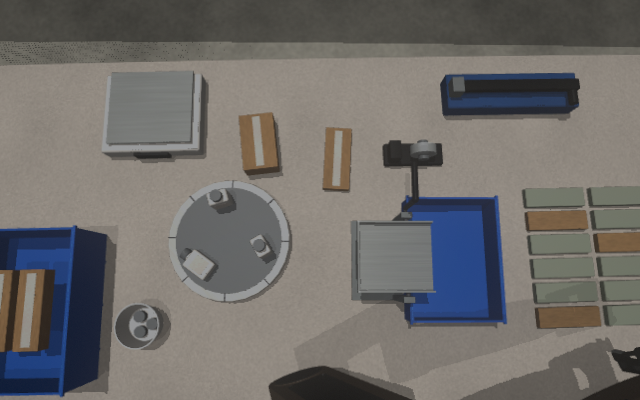

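View pics/side0.png

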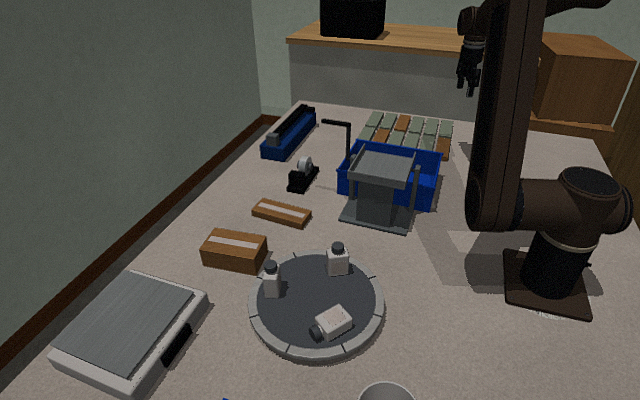

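Top picture: the turntable is centred at about (229,240). The fallen bottle's body is at (200,265) with its cap at (185,254), and the standing bottles are at (218,198) and (262,245). The tray is at (397,257), the lever bar runs from (415,200) to (415,150), and the crate is on the right. The side picture agrees with this layout.

```bash
cat > m.py <<'E'
from h import *
for t in ('top0','side0'):
    c=pickle.load(open(t+'.pkl','rb')); W=cloud(c); ok=~np.isnan(W[...,0])
    hsv=cv2.cvtColor(c['color'],cv2.COLOR_RGB2HSV)
    print(t,'bench z',np.nanmedian(W[...,2][(W[...,2]<.02)&ok]))
    # platter region objects
    if t=='top0': print('px centre',W[240,229], 'tray',W[257,397],'lever',W[165,415],W[190,415],'post',W[216,405],W[298,408])
    m=ok&(W[...,2]>.026)&(W[...,2]<.045)&(W[...,1]>.1)&(W[...,1]<.6)&(W[...,0]>.25)&(W[...,0]<.75)
    n,l,st,ce=cv2.connectedComponentsWithStats(m.astype(np.uint8)); k=1+np.argmax(st[1:,4])
    (ccx,ccy),r=cv2.minEnclosingCircle(W[l==k][:,:2].astype(np.float32)); print('turntable',ccx,ccy,r)
    o=ok&(W[...,2]>.050)&(np.hypot(W[...,0]-ccx,W[...,1]-ccy)<.17)
    n,l,st,ce=cv2.connectedComponentsWithStats(o.astype(np.uint8))
    for k in range(1,n):
        if st[k,4]<20: continue
        P=W[l==k]; print('obj',ce[k].round(0),st[k,4],P.mean(0).round(4),'z',P[:,2].max().round(4),'rect',cv2.minAreaRect(P[:,:2].astype(np.float32)*1000))
    m=ok&(abs(W[...,2]-.158)<.02)&(W[...,1]<.1)&(W[...,0]<.65)&(W[...,0]>.25)&(hsv[...,1]<60)
    n,l,st,ce=cv2.connectedComponentsWithStats(m.astype(np.uint8)); k=1+np.argmax(st[1:,4]); P=W[l==k]
    print('tray',ce[k],P.mean(0),np.median(P[:,2]),cv2.minAreaRect(P[:,:2].astype(np.float32)*1000))
    m=ok&(W[...,2]>.235)&(W[...,2]<.29)&(W[...,1]<.0)&(W[...,1]>-.3)&(W[...,0]<.8)&(W[...,0]>.4)
    n,l,st,ce=cv2.connectedComponentsWithStats(m.astype(np.uint8))
    for k in range(1,n):
        P=W[l==k]
        if len(P)>15: print('lev',ce[k],len(P),P.mean(0),cv2.minAreaRect(P[:,:2].astype(np.float32)*1000),P[:,2].max())
E
python3 m.py
```

```text
top0 bench z 0.0008260734179358353
px centre [0.51348765 0.23968477 0.03614371] tray [ 0.45436367 -0.16473932  0.16118737] lever [ 0.63857797 -0.19367095  0.27148008] [ 0.5855983  -0.19064784  0.26981053] post [ 0.54719193 -0.18817988  0.16173833] [ 0.36360193 -0.18389384  0.16346955]
turntable 0.5158357620239258 0.2412213385105133 0.154907688498497
obj [219. 198.] 381 [0.61   0.2527 0.0996] z 0.1277 rect ((614.0132446289062, 257.72119140625), (35.251712799072266, 48.743160247802734), 18.317218780517578)
obj [260. 246.] 343 [0.4905 0.1504 0.1056] z 0.1287 rect ((492.7078552246094, 153.72100830078125), (50.08236312866211, 34.19430160522461), 28.698579788208008)
obj [198. 263.] 687 [0.456  0.309  0.0691] z 0.0778 rect ((459.0414123535156, 314.44110107421875), (86.40892028808594, 50.33382797241211), 52.927730560302734)
tray [394.98922107 256.50925361] [ 0.45600216 -0.1606134   0.15943019] 0.159325339958298 ((455.89691162109375, -160.97161865234375), (164.6630096435547, 152.3438262939453), 88.5270004272461)
lev [414.02749141 181.94845361] 291 [ 0.60375097 -0.19065714  0.26556728] ((607.1
[... 384 characters left out ...]
 [271. 277.] 565 [0.6085 0.271  0.0927] z 0.1235 rect ((614.8271484375, 259.4163818359375), (34.97744369506836, 52.79695129394531), 16.620893478393555)
obj [330. 322.] 947 [0.4557 0.3206 0.066 ] z 0.0731 rect ((459.47235107421875, 318.13287353515625), (85.83004760742188, 50.01139831542969), 53.05046463012695)
tray [379.98604911 169.45870536] [ 0.45965583 -0.1433245   0.15962102] 0.15853194234263146 ((456.0564270019531, -156.3701934814453), (173.87933349609375, 157.73500061035156), 88.56755828857422)
lev [338.15172414 123.91034483] 145 [ 0.59821485 -0.18765778  0.25806547] ((606.3319091796875, -188.9090576171875), (12.484285354614258, 87.12513732910156), 87.68630981445312) 0.26640054308787037
```

Request:
{"name": "step_arm", "arguments": {
  "commands": [
    {"gripper":-1,"z":-40,"spin":-8},
    {"gripper":-1,"z":-40,"spin":-8},
    {"gripper":-1,"z":-40,"spin":-8},
    {"gripper":-1,"z":-35,"spin":-6},
    {"gripper":-1,"x":41,"y":-4},
    {"gripper":-1,"x":41,"y":-4},
    {"gripper":-1,"x":41,"y":-4},
    {"gripper":-1,"x":41,"y":-4},
    {"gripper":-1,"x":41,"y":-4},
    {"gripper":-1,"x":41,"y":-4}
  ],
  "force": 40
}}

```text
invalid input
```

Request:
{"name": "step_arm", "arguments": {
  "commands": [
    {"gripper":-1,"x":41,"y":-4},
    {"gripper":-1,"x":41,"y":-4},
    {"gripper":-1,"x":41,"y":-4},
    {"gripper":-1,"x":41,"y":-4},
    {"gripper":-1,"x":41,"y":-4},
    {"gripper":-1,"x":41,"y":-4},
    {"gripper":-1,"x":30,"y":-30},
    {"gripper":-1,"x":30,"y":-30},
    {"gripper":-1,"x":30,"y":-30},
    {"gripper":-1,"x":30,"y":-30}
  ]
}}

```text
invalid input
```

```bash
cat >> h.py <<'E'
def goto(x,y,z,head=None):
    s=get_state(); Rm=R.from_quat(s['tcp_rot']).as_matrix(); h=np.degrees(np.arctan2(Rm[1,0],Rm[0,0]))
    sp=0 if head is None else h-head
    Rn=Rm@R.from_euler('z',sp,degrees=True).as_matrix()
    d=np.array([x,y,z])-s['eef_pos']
    print('t',round(s['time'],2),'pos',s['eef_pos'].round(4),'head',h.round(2),'tilt',Rm[2].round(4),'q',s['qpos'].round(2),'F',s['contact_force'].round(1),'op',round(s['opening'],2))
    print('spin',round(float(sp),1),'shift now-axes',(Rm.T@d*1000).round(1),'after spin',(Rn.T@d*1000).round(1))
E
python3 -c "
from h import *
goto(.4555,.311,.25,53)"
```

```text
t 0.1 pos [ 0.2626 -0.6212  0.244 ] head 22.91 tilt [ 3.0e-04 -2.2e-03 -1.0e+00] q [-1.32  0.29  1.58 -0.    1.28 -0.15] F [-0.5  0.8 -0.1] op 1.0
spin -30.1 shift now-axes [ 540.5 -783.6   -4.1] after spin [ 860.6 -407.    -4.1]
```

Request:
{"name": "step_arm", "arguments": {
  "commands": [
    {"gripper":-1,"x":0,"y":0,"z":-40,"spin":-8},
    {"gripper":-1,"x":0,"y":0,"z":-40,"spin":-8},
    {"gripper":-1,"x":0,"y":0,"z":-40,"spin":-8},
    {"gripper":-1,"x":0,"y":0,"z":-35,"spin":-6},
    {"gripper":-1,"x":41,"y":-4,"z":0,"spin":0},
    {"gripper":-1,"x":41,"y":-4,"z":0,"spin":0},
    {"gripper":-1,"x":41,"y":-4,"z":0,"spin":0},
    {"gripper":-1,"x":41,"y":-4,"z":0,"spin":0},
    {"gripper":-1,"x":41,"y":-4,"z":0,"spin":0},
    {"gripper":-1,"x":41,"y":-4,"z":0,"spin":0}
  ],
  "force": 40
}}

```text
time: 1.1
eef_pos: [0.3925, -0.4094, 0.3996]
tcp_rot: [0.895, 0.445, -0.0, -0.001]
contact_force: [0.7, -0.5, -0.4]
opening: 0.998
finger_force: 0.0
```

Request:
{"name": "step_arm", "arguments": {
  "commands": [
    {"gripper":-1,"x":41,"y":-4,"z":0,"spin":0},
    {"gripper":-1,"x":41,"y":-4,"z":0,"spin":0},
    {"gripper":-1,"x":41,"y":-4,"z":0,"spin":0},
    {"gripper":-1,"x":41,"y":-4,"z":0,"spin":0},
    {"gripper":-1,"x":41,"y":-4,"z":0,"spin":0},
    {"gripper":-1,"x":31,"y":-30,"z":0,"spin":0},
    {"gripper":-1,"x":31,"y":-30,"z":0,"spin":0},
    {"gripper":-1,"x":31,"y":-30,"z":0,"spin":0},
    {"gripper":-1,"x":31,"y":-30,"z":0,"spin":0},
    {"gripper":-1,"x":31,"y":-30,"z":0,"spin":0}
  ]
}}

```text
time: 2.1
eef_pos: [0.4728, -0.0197, 0.3998]
tcp_rot: [0.895, 0.445, -0.0, -0.0]
contact_force: [0.3, -0.4, 0.5]
opening: 0.994
finger_force: 0.0
```

```bash
python3 -c "
from h import *
goto(.4555,.311,.25,53)"
```

```text
t 2.1 pos [ 0.4728 -0.0197  0.3998] head 52.89 tilt [-2.e-04 -6.e-04 -1.e+00] q [-0.26 -0.25  1.84  0.    1.55  0.39] F [ 0.3 -0.4  0.5] op 0.99
spin -0.1 shift now-axes [ 253.3 -213.2  149.9] after spin [ 253.7 -212.7  149.9]
```

Request:
{"name": "step_arm", "arguments": {
  "commands": [
    {"gripper":-1,"x":31.5,"y":-26.5,"z":0,"spin":0},
    {"gripper":-1,"x":31.5,"y":-26.5,"z":0,"spin":0},
    {"gripper":-1,"x":31.5,"y":-26.5,"z":20,"spin":0},
    {"gripper":-1,"x":31.5,"y":-26.5,"z":25,"spin":0},
    {"gripper":-1,"x":31.5,"y":-26.5,"z":25,"spin":0},
    {"gripper":-1,"x":31.5,"y":-26.5,"z":25,"spin":0},
    {"gripper":-1,"x":31.5,"y":-26.5,"z":25,"spin":0},
    {"gripper":-1,"x":31.5,"y":-26.5,"z":25,"spin":0},
    {"gripper":-1,"x":0,"y":0,"z":5,"spin":0},
    {"gripper":-1,"x":0,"y":0,"z":0,"spin":0}
  ]
}}

```text
time: 3.1
eef_pos: [0.4551, 0.3078, 0.2481]
tcp_rot: [0.895, 0.446, -0.002, 0.0]
contact_force: [0.3, 0.1, -0.6]
opening: 1.003
finger_force: 0.0
```

Run:
```python
from h import *
c=snap('wrist','w1'); W=cloud(c)
m=(W[...,2]>.055)&(W[...,2]<.082)&(np.hypot(W[...,0]-.459,W[...,1]-.316)<.07)
n,l,st,ce=cv2.connectedComponentsWithStats(m.astype(np.uint8))
for k in range(1,n):
    if st[k,4]>100:
        P=W[l==k]; print(ce[k],st[k],np.median(P[:,2]),cv2.minAreaRect(P[:,:2].astype(np.float32)*1000))
goto(.4555,.311,.054,53)
```

```text
[324.48254799 172.39237929] [ 300  128   49   82 3438] 0.07087295872091898 ((460.5388488769531, 315.4539489746094), (83.89269256591797, 49.860984802246094), 54.361568450927734)
t 3.15 pos [0.4561 0.3073 0.2497] head 52.94 tilt [-1.6e-03 -4.0e-04 -1.0e+00] q [ 0.41  0.01  1.88 -0.    1.25  1.06] F [ 0.1 -0.7  0.7] op 1.0
spin -0.1 shift now-axes [  2.9  -2.6 195.7] after spin [  3.   -2.6 195.7]
```

View pics/w1.png

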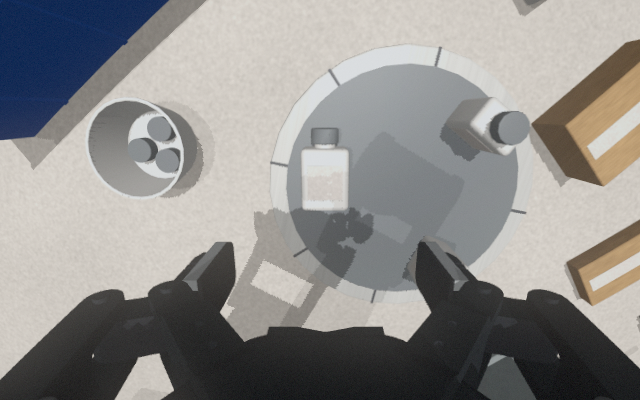

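The wrist picture shows the fallen bottle at (325,172), cap up at (325,137), in line with the tool x axis. The fingers straddle it with room to spare.

Request:
{"name": "step_arm", "arguments": {
  "commands": [
    {"gripper":-1,"x":4,"y":-1.5,"z":35,"spin":0},
    {"gripper":-1,"x":0,"y":0,"z":35,"spin":0},
    {"gripper":-1,"x":0,"y":0,"z":35,"spin":0},
    {"gripper":-1,"x":0,"y":0,"z":35,"spin":0},
    {"gripper":-1,"x":0,"y":0,"z":25,"spin":0},
    {"gripper":-1,"x":0,"y":0,"z":20,"spin":0},
    {"gripper":-1,"x":0,"y":0,"z":10,"spin":0},
    {"gripper":-1,"x":0,"y":0,"z":0,"spin":0},
    {"gripper":0,"x":0,"y":0,"z":0,"spin":0},
    {"gripper":0.2,"x":0,"y":0,"z":0,"spin":0}
  ],
  "force": 40
}}

```text
time: 4.15
eef_pos: [0.459, 0.3119, 0.0573]
tcp_rot: [0.895, 0.445, 0.002, 0.0]
contact_force: [0.1, -0.7, 0.0]
opening: 0.693
finger_force: 0.0
```

Request:
{"name": "step_arm", "arguments": {
  "commands": [
    {"gripper":0.4,"x":0,"y":0,"z":0,"spin":0},
    {"gripper":0.6,"x":0,"y":0,"z":0,"spin":0},
    {"gripper":1,"x":0,"y":0,"z":0,"spin":0},
    {"gripper":1,"x":0,"y":0,"z":0,"spin":0},
    {"gripper":1,"x":0,"y":0,"z":0,"spin":0},
    {"gripper":1,"x":0,"y":0,"z":0,"spin":0},
    {"gripper":1,"x":0,"y":0,"z":-5,"spin":0},
    {"gripper":1,"x":0,"y":0,"z":-10,"spin":0},
    {"gripper":1,"x":0,"y":0,"z":-15,"spin":0},
    {"gripper":1,"x":0,"y":0,"z":-20,"spin":0}
  ]
}}

```text
time: 5.15
eef_pos: [0.4568, 0.3113, 0.1056]
tcp_rot: [0.895, 0.446, -0.001, -0.0]
contact_force: [0.7, -0.9, -1.2]
opening: 0.573
finger_force: 42.3
```

Run:
```python
from h import *
c=snap('wrist','w2')
goto(.47,.1,.40,88.5)
```

```text
t 5.2 pos [0.4594 0.3126 0.1101] head 52.92 tilt [ 0.005   0.0027 -1.    ] q [0.41 0.18 1.97 0.   0.99 1.06] F [1.2 0.9 1. ] op 0.58
spin -35.6 shift now-axes [-161.8  137.4 -290.3] after spin [-211.5   17.6 -290.3]
```

View pics/w2.png

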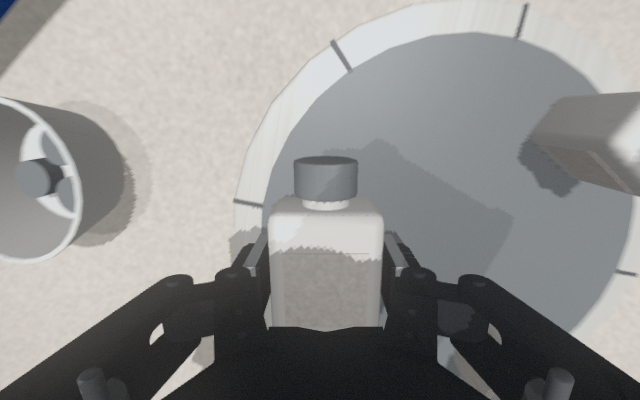

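The wrist picture shows the bottle held level between the pads, centred at (326,250), and lifted clear of the platter.

Request:
{"name": "step_arm", "arguments": {
  "commands": [
    {"gripper":1,"x":0,"y":0,"z":-40,"spin":0},
    {"gripper":1,"x":0,"y":0,"z":-40,"spin":0},
    {"gripper":1,"x":0,"y":0,"z":-40,"spin":-7},
    {"gripper":1,"x":0,"y":0,"z":-40,"spin":-7},
    {"gripper":1,"x":0,"y":0,"z":-40,"spin":-7},
    {"gripper":1,"x":0,"y":0,"z":0,"spin":-7},
    {"gripper":1,"x":0,"y":0,"z":0,"spin":-7.5},
    {"gripper":1,"x":-25,"y":1,"z":0,"spin":0},
    {"gripper":1,"x":-35,"y":1,"z":0,"spin":0},
    {"gripper":1,"x":-35,"y":1,"z":0,"spin":0}
  ]
}}

```text
time: 6.2
eef_pos: [0.4575, 0.2158, 0.3055]
tcp_rot: [0.716, 0.698, 0.0, 0.0]
contact_force: [0.1, 0.0, -1.0]
opening: 0.577
finger_force: 42.4
```

Request:
{"name": "step_arm", "arguments": {
  "commands": [
    {"gripper":1,"x":-40,"y":1,"z":0,"spin":0},
    {"gripper":1,"x":-40,"y":1,"z":0,"spin":0},
    {"gripper":1,"x":-40,"y":1,"z":0,"spin":0},
    {"gripper":1,"x":-40,"y":1,"z":0,"spin":0},
    {"gripper":1,"x":-40,"y":1,"z":0,"spin":0},
    {"gripper":1,"x":-40,"y":1,"z":0,"spin":0},
    {"gripper":1,"x":-40,"y":1,"z":0,"spin":0},
    {"gripper":1,"x":-40,"y":1,"z":0,"spin":0},
    {"gripper":1,"x":-30,"y":1,"z":0,"spin":0},
    {"gripper":1,"x":0,"y":0,"z":0,"spin":0}
  ]
}}

```text
time: 7.2
eef_pos: [0.4569, -0.1365, 0.3056]
tcp_rot: [0.718, 0.696, -0.0, 0.001]
contact_force: [0.1, 0.7, -0.8]
opening: 0.577
finger_force: 42.3
```

Run:
```python
from h import *
c=snap('top','t2'); 
goto(.456,-.166,.179,88.5)
```

```text
t 7.25 pos [ 0.4569 -0.1348  0.3054] head 88.22 tilt [ 3.e-04  0.e+00 -1.e+00] q [-0.5  -0.21  1.98  0.    1.37 -0.47] F [ 0.1  0.6 -1.8] op 0.58
spin -0.3 shift now-axes [-3.120e+01  1.000e-01  1.264e+02] after spin [-3.120e+01 -1.000e-01  1.264e+02]
```

View pics/t2.png

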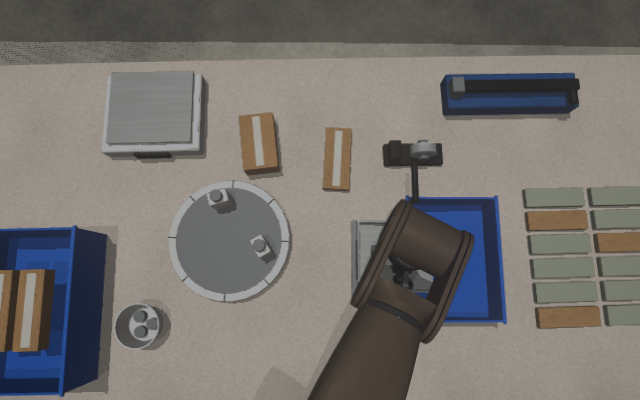

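The top picture shows the arm over the tray at (405,260). Both other bottles are still standing, at (218,198) and (262,245).

Request:
{"name": "step_arm", "arguments": {
  "commands": [
    {"gripper":1,"x":-15,"y":0,"z":20,"spin":0},
    {"gripper":1,"x":-16,"y":0,"z":30,"spin":0},
    {"gripper":1,"x":0,"y":0,"z":30,"spin":0},
    {"gripper":1,"x":0,"y":0,"z":20,"spin":0},
    {"gripper":1,"x":0,"y":0,"z":10,"spin":0},
    {"gripper":1,"x":0,"y":0,"z":6,"spin":0},
    {"gripper":1,"x":0,"y":0,"z":3,"spin":0},
    {"gripper":1,"x":0,"y":0,"z":3,"spin":0},
    {"gripper":1,"x":0,"y":0,"z":0,"spin":0},
    {"gripper":1,"x":0,"y":0,"z":0,"spin":0}
  ]
}}

```text
time: 8.25
eef_pos: [0.4568, -0.1647, 0.1841]
tcp_rot: [0.717, 0.697, 0.0, 0.001]
contact_force: [-0.3, 0.5, -0.8]
opening: 0.576
finger_force: 42.3
```

Run:
```python
from h import *
goto(.456,-.166,.179,88.5)
```

```text
t 8.25 pos [ 0.4568 -0.1647  0.1841] head 88.41 tilt [-7.0e-04  1.3e-03 -1.0e+00] q [-0.56 -0.08  2.09  0.    1.13 -0.53] F [-0.3  0.5 -0.8] op 0.58
spin -0.1 shift now-axes [-1.3 -0.7  5.1] after spin [-1.3 -0.7  5.1]
```

Request:
{"name": "step_arm", "arguments": {
  "commands": [
    {"gripper":1,"x":0,"y":0,"z":1.5,"spin":0},
    {"gripper":1,"x":0,"y":0,"z":1,"spin":0},
    {"gripper":1,"x":0,"y":0,"z":1,"spin":0},
    {"gripper":1,"x":0,"y":0,"z":0.5,"spin":0},
    {"gripper":1,"x":0,"y":0,"z":0.5,"spin":0},
    {"gripper":1,"x":0,"y":0,"z":0,"spin":0},
    {"gripper":1,"x":0,"y":0,"z":0,"spin":0},
    {"gripper":1,"x":0,"y":0,"z":0,"spin":0},
    {"gripper":1,"x":0,"y":0,"z":0,"spin":0},
    {"gripper":1,"x":0,"y":0,"z":0,"spin":0}
  ]
}}

```text
time: 9.25
eef_pos: [0.4565, -0.1647, 0.1793]
tcp_rot: [0.717, 0.697, 0.0, 0.0]
contact_force: [-1.1, 1.4, 3.3]
opening: 0.576
finger_force: 42.9
```

Request:
{"name": "step_arm", "arguments": {
  "commands": [
    {"gripper":-0.25,"x":0,"y":0,"z":0,"spin":0},
    {"gripper":-0.4,"x":0,"y":0,"z":0,"spin":0},
    {"gripper":-0.6,"x":0,"y":0,"z":0,"spin":0},
    {"gripper":-0.6,"x":0,"y":0,"z":0,"spin":0},
    {"gripper":-0.6,"x":0,"y":0,"z":-10,"spin":0},
    {"gripper":-0.6,"x":0,"y":0,"z":-30,"spin":0},
    {"gripper":-0.6,"x":0,"y":0,"z":-40,"spin":0},
    {"gripper":-0.6,"x":0,"y":0,"z":-40,"spin":0},
    {"gripper":-0.6,"x":0,"y":0,"z":-40,"spin":0},
    {"gripper":-0.6,"x":0,"y":0,"z":0,"spin":0}
  ]
}}

```text
time: 10.25
eef_pos: [0.4585, -0.1658, 0.3473]
tcp_rot: [0.717, 0.697, 0.002, 0.007]
contact_force: [0.3, -0.8, -0.3]
opening: 0.799
finger_force: 0.0
```

Run:
```python
from h import *
c=snap('wrist','w3'); W=cloud(c)
m=(W[...,2]>.25)&(W[...,2]<.28)&(W[...,0]>.54)
P=W[m]; print('bar',len(P),P.mean(0) if len(P) else 0, cv2.minAreaRect(P[:,:2].astype(np.float32)*1000) if len(P) else 0)
goto(.6105,-.190,.34,-1.5)
```

```text
bar 2022 [ 0.60219215 -0.19124172  0.26597922] ((606.9623413085938, -192.8858642578125), (13.917288780212402, 89.68820190429688), 88.70157623291016)
t 10.3 pos [ 0.4576 -0.1653  0.3437] head 88.41 tilt [-0.0044  0.0076 -1.    ] q [-0.56 -0.21  1.91 -0.    1.43 -0.53] F [ 0.6  0.1 -0.5] op 0.8
spin 89.9 shift now-axes [-20.4 153.5   5. ] after spin [153.4  20.7   5. ]
```

View pics/w3.png

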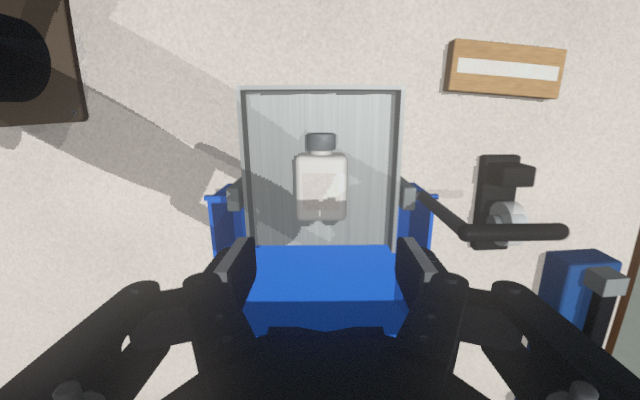

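The wrist picture shows the bottle lying flat on the tray floor at (320,180), released. The lever bar runs from (462,232) to (568,232). Next I straddle the bar with the fingers part-open.

Request:
{"name": "step_arm", "arguments": {
  "commands": [
    {"gripper":0.1,"x":0,"y":0,"z":-4,"spin":8},
    {"gripper":0.1,"x":0,"y":0,"z":0,"spin":8},
    {"gripper":0.1,"x":0,"y":0,"z":0,"spin":8},
    {"gripper":0.1,"x":0,"y":0,"z":0,"spin":8},
    {"gripper":0.1,"x":0,"y":0,"z":0,"spin":8},
    {"gripper":0.1,"x":0,"y":0,"z":0,"spin":8},
    {"gripper":0.1,"x":0,"y":0,"z":0,"spin":8},
    {"gripper":0.1,"x":0,"y":0,"z":0,"spin":8},
    {"gripper":0.1,"x":0,"y":0,"z":0,"spin":8},
    {"gripper":0.1,"x":0,"y":0,"z":0,"spin":8}
  ]
}}

```text
time: 11.3
eef_pos: [0.4558, -0.1642, 0.3414]
tcp_rot: [0.998, 0.07, -0.001, -0.001]
contact_force: [0.1, -0.2, 0.6]
opening: 0.453
finger_force: 0.0
```

Request:
{"name": "step_arm", "arguments": {
  "commands": [
    {"gripper":0.1,"x":0,"y":0,"z":0,"spin":8},
    {"gripper":0.1,"x":0,"y":0,"z":0,"spin":2},
    {"gripper":0.1,"x":20,"y":4,"z":0,"spin":0},
    {"gripper":0.1,"x":30,"y":5,"z":0,"spin":0},
    {"gripper":0.1,"x":35,"y":6,"z":0,"spin":0},
    {"gripper":0.1,"x":35,"y":6,"z":0,"spin":0},
    {"gripper":0.1,"x":32,"y":5,"z":0,"spin":0},
    {"gripper":0.1,"x":0,"y":0,"z":0,"spin":0},
    {"gripper":0.1,"x":0,"y":0,"z":0,"spin":0},
    {"gripper":0.1,"x":0,"y":0,"z":0,"spin":0}
  ]
}}

```text
time: 12.3
eef_pos: [0.6067, -0.1945, 0.3422]
tcp_rot: [1.0, -0.014, -0.001, -0.0]
contact_force: [-0.6, 0.3, -0.4]
opening: 0.448
finger_force: 0.0
```

Run:
```python
from h import *
goto(.611,-.1915,.258,-1.5)
```

```text
t 12.3 pos [ 0.6067 -0.1945  0.3422] head -1.6 tilt [-1.5e-03 -6.0e-04 -1.0e+00] q [-0.47  0.15  1.56 -0.    1.43  1.13] F [-0.6  0.3 -0.4] op 0.45
spin -0.1 shift now-axes [ 4.4 -3.  84.2] after spin [ 4.4 -3.  84.2]
```

Request:
{"name": "step_arm", "arguments": {
  "commands": [
    {"gripper":0.1,"x":4,"y":-3,"z":10,"spin":0},
    {"gripper":0.1,"x":0,"y":0,"z":15,"spin":0},
    {"gripper":0.1,"x":0,"y":0,"z":15,"spin":0},
    {"gripper":0.1,"x":0,"y":0,"z":15,"spin":0},
    {"gripper":0.1,"x":0,"y":0,"z":15,"spin":0},
    {"gripper":0.1,"x":0,"y":0,"z":14,"spin":0},
    {"gripper":0.1,"x":0,"y":0,"z":0,"spin":0},
    {"gripper":0.1,"x":0,"y":4,"z":0,"spin":0},
    {"gripper":0.1,"x":0,"y":4,"z":0,"spin":0},
    {"gripper":0.1,"x":0,"y":4,"z":0,"spin":0}
  ]
}}

```text
time: 13.3
eef_pos: [0.6118, -0.2046, 0.2602]
tcp_rot: [1.0, -0.014, 0.001, 0.001]
contact_force: [0.6, 0.8, 0.4]
opening: 0.451
finger_force: 0.0
```

Request:
{"name": "step_arm", "arguments": {
  "commands": [
    {"gripper":0.1,"x":0,"y":6,"z":0,"spin":0},
    {"gripper":0.1,"x":0,"y":6,"z":0.5,"spin":0},
    {"gripper":0.1,"x":0,"y":6,"z":1,"spin":0},
    {"gripper":0.1,"x":0,"y":6,"z":1,"spin":0},
    {"gripper":0.1,"x":0,"y":6,"z":1.5,"spin":0},
    {"gripper":0.1,"x":0,"y":6,"z":2,"spin":0},
    {"gripper":0.1,"x":0,"y":6,"z":2,"spin":0},
    {"gripper":0.1,"x":0,"y":6,"z":2.5,"spin":0},
    {"gripper":0.1,"x":0,"y":6,"z":3,"spin":0},
    {"gripper":0.1,"x":0,"y":6,"z":3.5,"spin":0}
  ]
}}

```text
time: 14.3
eef_pos: [0.6095, -0.2645, 0.2414]
tcp_rot: [1.0, -0.014, -0.0, 0.0]
contact_force: [0.3, 1.7, 1.1]
opening: 0.45
finger_force: 1.2
```

Request:
{"name": "step_arm", "arguments": {
  "commands": [
    {"gripper":0.1,"x":0,"y":5,"z":3.5,"spin":0},
    {"gripper":0.1,"x":0,"y":5,"z":4,"spin":0},
    {"gripper":0.1,"x":0,"y":3,"z":2.5,"spin":0},
    {"gripper":0.1,"x":0,"y":2,"z":2,"spin":0},
    {"gripper":0.1,"x":0,"y":1,"z":1,"spin":0},
    {"gripper":0.1,"x":0,"y":0,"z":0,"spin":0},
    {"gripper":0.1,"x":0,"y":0,"z":0,"spin":0},
    {"gripper":0.1,"x":0,"y":0,"z":0,"spin":0},
    {"gripper":0.1,"x":0,"y":0,"z":0,"spin":0},
    {"gripper":0.1,"x":0,"y":0,"z":0,"spin":0}
  ]
}}

```text
time: 15.3
eef_pos: [0.6092, -0.28, 0.2288]
tcp_rot: [1.0, -0.014, 0.0, 0.0]
contact_force: [0.5, 0.6, -0.2]
opening: 0.448
finger_force: 0.2
```

Request:
{"name": "step_arm", "arguments": {
  "commands": [
    {"gripper":0.1,"x":0,"y":1,"z":0,"spin":0},
    {"gripper":0.1,"x":0,"y":1,"z":0,"spin":0},
    {"gripper":0.1,"x":0,"y":1,"z":0,"spin":0},
    {"gripper":0.1,"x":0,"y":1,"z":0,"spin":0},
    {"gripper":0.1,"x":0,"y":1,"z":0,"spin":0},
    {"gripper":0.1,"x":0,"y":0,"z":0,"spin":0},
    {"gripper":0.1,"x":0,"y":0,"z":0,"spin":0},
    {"gripper":0.1,"x":0,"y":0,"z":0,"spin":0},
    {"gripper":0.1,"x":0,"y":0,"z":0,"spin":0},
    {"gripper":0.1,"x":0,"y":0,"z":0,"spin":0}
  ]
}}

```text
time: 16.3
eef_pos: [0.6091, -0.2826, 0.2268]
tcp_rot: [1.0, -0.014, -0.001, -0.003]
contact_force: [1.8, 6.6, -3.9]
opening: 0.453
finger_force: 3.2
```

Run:
```python
from h import *
c=snap('side','s3'); W=cloud(c)
goto(.611,-.285,.228,-1.5)
m=(W[...,2]>.215)&(W[...,2]<.28)&(W[...,1]<-.15)&(W[...,1]>-.35)&(W[...,0]>.62)&(W[...,0]<.66)
P=W[m];print(len(P),P.mean(0),P.min(0),P.max(0))
```

```text
t 16.35 pos [ 0.609  -0.2826  0.2268] head -1.57 tilt [-0.0016 -0.0051 -1.    ] q [-0.59  0.29  1.6   0.    1.25  1.01] F [ 2.   6.3 -2.4] op 0.45
spin -0.1 shift now-axes [ 2.   2.4 -1.2] after spin [ 2.   2.4 -1.2]
31 [ 0.63452999 -0.2617821   0.23435008] [ 0.62080142 -0.27228094  0.22169265] [ 0.6473121  -0.22693527  0.27844283]
```

View pics/s3.png

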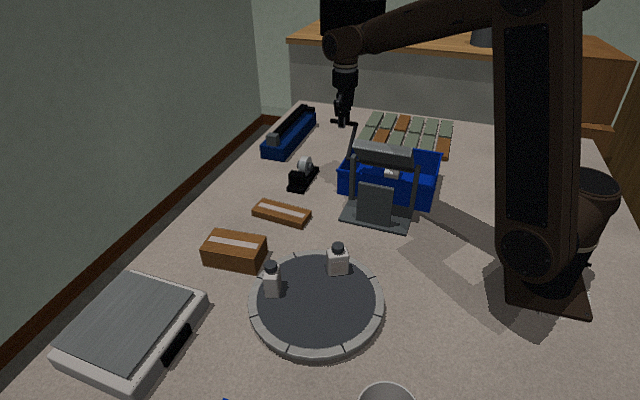

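The side picture shows the tray tipped steeply, with the bottle at (391,173) in the crate under the lip. The arm is held back with about 7 N on it. I'll press a bit more to confirm the stop.

Request:
{"name": "step_arm", "arguments": {
  "commands": [
    {"gripper":0.1,"x":0,"y":1,"z":0.5,"spin":0},
    {"gripper":0.1,"x":0,"y":1,"z":0.5,"spin":0},
    {"gripper":0.1,"x":0,"y":1,"z":0,"spin":0},
    {"gripper":0.1,"x":0,"y":0,"z":0,"spin":0},
    {"gripper":0.1,"x":0,"y":0,"z":0,"spin":0},
    {"gripper":0.1,"x":0,"y":0,"z":0,"spin":0},
    {"gripper":0.1,"x":0,"y":0,"z":0,"spin":0},
    {"gripper":0.1,"x":0,"y":0,"z":0,"spin":0},
    {"gripper":0.1,"x":0,"y":0,"z":0,"spin":0},
    {"gripper":0.1,"x":0,"y":0,"z":0,"spin":0}
  ]
}}

```text
time: 17.35
eef_pos: [0.609, -0.284, 0.2255]
tcp_rot: [1.0, -0.014, -0.001, -0.004]
contact_force: [0.8, 9.7, -3.6]
opening: 0.453
finger_force: 4.9
```

Run:
```python
from h import *
c=snap('top','t3'); W=cloud(c); goto(.611,-.18,.262,-1.5)
d=c['color'][150:350,330:530,::-1]; cv2.imwrite('pics/t3c.png',cv2.resize(d,None,fx=3,fy=3))
```

```text
t 17.4 pos [ 0.609  -0.284   0.2255] head -1.56 tilt [-0.0022 -0.0085 -1.    ] q [-0.59  0.3   1.6   0.01  1.25  1.01] F [ 0.6  9.6 -3. ] op 0.45
spin -0.1 shift now-axes [  -0.9 -104.3  -35.6] after spin [  -0.8 -104.3  -35.6]
```

View pics/t3c.png

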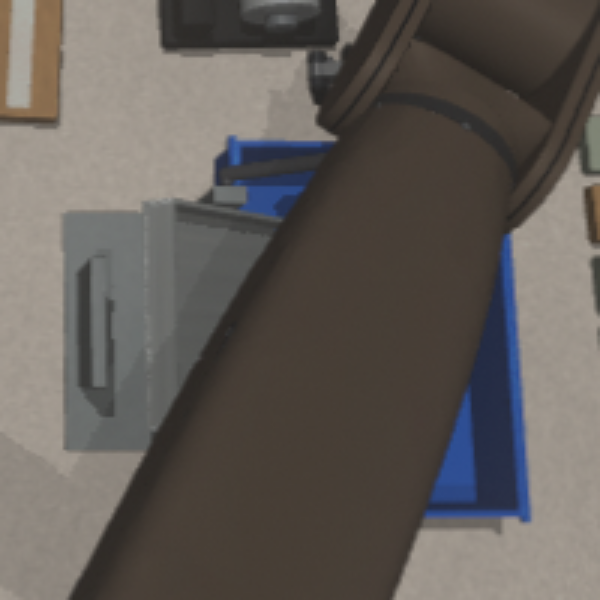

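The crop shows the tipped tray's back half at about (200,290) and the arm over the crate. I'll check the tilt from the depth there.

Run:
```python
from h import *
c=pickle.load(open('t3.pkl','rb')); W=cloud(c)
P=W[228:255,394:404].reshape(-1,3); P=P[~np.isnan(P[:,0])]; v=np.linalg.svd(P-P.mean(0))[2][2]; v*=np.sign(v[2]); print(P.mean(0),v,np.arccos(v[2]))
```

```text
[ 0.4882059  -0.16557891  0.18666223] [-0.02354243 -0.72389249  0.689511  ] 0.8099826557285235
```

Request:
{"name": "step_arm", "arguments": {
  "commands": [
    {"gripper":0.1,"x":0,"y":-10,"z":-1,"spin":0},
    {"gripper":0.1,"x":0,"y":-10,"z":-1,"spin":0},
    {"gripper":0.1,"x":0,"y":-6,"z":-1,"spin":0},
    {"gripper":0.1,"x":0,"y":-5,"z":-4.5,"spin":0},
    {"gripper":0.1,"x":0,"y":-6,"z":-4.5,"spin":0},
    {"gripper":0.1,"x":0,"y":-6,"z":-4,"spin":0},
    {"gripper":0.1,"x":0,"y":-6,"z":-3.5,"spin":0},
    {"gripper":0.1,"x":0,"y":-6,"z":-3,"spin":0},
    {"gripper":0.1,"x":0,"y":-6,"z":-2.5,"spin":0},
    {"gripper":0.1,"x":0,"y":-6,"z":-2,"spin":0}
  ]
}}

```text
time: 18.4
eef_pos: [0.6114, -0.221, 0.2563]
tcp_rot: [1.0, -0.014, 0.001, 0.001]
contact_force: [0.4, -3.0, 1.3]
opening: 0.453
finger_force: 1.6
```

Tilt was 0.81 rad, which is the full stop. I'll keep moving the lever back.

Request:
{"name": "step_arm", "arguments": {
  "commands": [
    {"gripper":0.1,"x":0,"y":-6,"z":-2,"spin":0},
    {"gripper":0.1,"x":0,"y":-6,"z":-1,"spin":0},
    {"gripper":0.1,"x":0,"y":-6,"z":-1,"spin":0},
    {"gripper":0.1,"x":0,"y":-6,"z":-1,"spin":0},
    {"gripper":0.1,"x":0,"y":-5,"z":0,"spin":0},
    {"gripper":0.1,"x":0,"y":-5,"z":0,"spin":0},
    {"gripper":0.1,"x":0,"y":-3,"z":0,"spin":0},
    {"gripper":0.1,"x":0,"y":-2,"z":0,"spin":0},
    {"gripper":0.1,"x":0,"y":0,"z":0,"spin":0},
    {"gripper":0.1,"x":0,"y":0,"z":0,"spin":0}
  ]
}}

```text
time: 19.4
eef_pos: [0.6117, -0.1814, 0.2592]
tcp_rot: [1.0, -0.014, -0.0, -0.001]
contact_force: [1.1, -0.6, 1.5]
opening: 0.448
finger_force: 0.0
```

Request:
{"name": "step_arm", "arguments": {
  "commands": [
    {"gripper":0.1,"x":0,"y":-1,"z":0,"spin":0},
    {"gripper":0.1,"x":0,"y":-1,"z":0,"spin":0},
    {"gripper":0.1,"x":0,"y":-1,"z":0,"spin":0},
    {"gripper":0.1,"x":0,"y":-1,"z":0,"spin":0},
    {"gripper":0.1,"x":0,"y":0,"z":0,"spin":0},
    {"gripper":0.1,"x":0,"y":0,"z":0,"spin":0},
    {"gripper":0.1,"x":0,"y":0,"z":0,"spin":0},
    {"gripper":0.1,"x":0,"y":0,"z":0,"spin":0},
    {"gripper":0.1,"x":0,"y":0,"z":0,"spin":0},
    {"gripper":0.1,"x":0,"y":0,"z":0,"spin":0}
  ]
}}

```text
time: 20.4
eef_pos: [0.6118, -0.1801, 0.2593]
tcp_rot: [1.0, -0.014, -0.0, 0.002]
contact_force: [1.4, -6.4, -2.7]
opening: 0.452
finger_force: 3.5
```

Request:
{"name": "step_arm", "arguments": {
  "commands": [
    {"gripper":0.1,"x":0,"y":-1.5,"z":0,"spin":0},
    {"gripper":0.1,"x":0,"y":-1.5,"z":0,"spin":0},
    {"gripper":0.1,"x":0,"y":-1,"z":0,"spin":0},
    {"gripper":0.1,"x":0,"y":0,"z":0,"spin":0},
    {"gripper":0.1,"x":0,"y":0,"z":0,"spin":0},
    {"gripper":0.1,"x":0,"y":0,"z":0,"spin":0},
    {"gripper":0.1,"x":0,"y":0,"z":0,"spin":0},
    {"gripper":0.1,"x":0,"y":0,"z":0,"spin":0},
    {"gripper":0.1,"x":0,"y":0,"z":0,"spin":0},
    {"gripper":0.1,"x":0,"y":0,"z":0,"spin":0}
  ]
}}

```text
time: 21.4
eef_pos: [0.6118, -0.1798, 0.2592]
tcp_rot: [1.0, -0.015, 0.0, 0.006]
contact_force: [1.2, -15.4, -4.0]
opening: 0.449
finger_force: 7.9
```

Request:
{"name": "step_arm", "arguments": {
  "commands": [
    {"gripper":0.1,"x":0,"y":6,"z":0,"spin":0},
    {"gripper":0.1,"x":0,"y":7,"z":0,"spin":0},
    {"gripper":0.1,"x":0,"y":6,"z":0,"spin":0},
    {"gripper":0.1,"x":0,"y":0,"z":0,"spin":0},
    {"gripper":0.1,"x":0,"y":0,"z":-15,"spin":0},
    {"gripper":0.1,"x":0,"y":0,"z":-20,"spin":0},
    {"gripper":0.1,"x":0,"y":0,"z":-30,"spin":0},
    {"gripper":0.1,"x":0,"y":0,"z":-40,"spin":0},
    {"gripper":0.1,"x":0,"y":0,"z":-40,"spin":0},
    {"gripper":0.1,"x":0,"y":0,"z":0,"spin":0}
  ]
}}

```text
time: 22.4
eef_pos: [0.6133, -0.1929, 0.4154]
tcp_rot: [1.0, -0.013, 0.007, 0.003]
contact_force: [0.5, 0.4, 0.6]
opening: 0.449
finger_force: 0.0
```

Request:
{"name": "step_arm", "arguments": {
  "commands": [
    {"gripper":0.1,"x":0,"y":-30,"z":0,"spin":0},
    {"gripper":0.1,"x":0,"y":-40,"z":0,"spin":0},
    {"gripper":0.1,"x":0,"y":-40,"z":0,"spin":0},
    {"gripper":0.1,"x":0,"y":-40,"z":0,"spin":0},
    {"gripper":0.1,"x":0,"y":-40,"z":0,"spin":0},
    {"gripper":0.1,"x":0,"y":-40,"z":0,"spin":0},
    {"gripper":0.1,"x":0,"y":-30,"z":0,"spin":0},
    {"gripper":0.1,"x":0,"y":0,"z":0,"spin":0},
    {"gripper":0.1,"x":0,"y":0,"z":0,"spin":0},
    {"gripper":0.1,"x":0,"y":0,"z":0,"spin":0}
  ]
}}

```text
time: 23.4
eef_pos: [0.6188, 0.0664, 0.4051]
tcp_rot: [1.0, -0.014, 0.0, 0.0]
contact_force: [0.1, 0.8, -0.2]
opening: 0.448
finger_force: 0.0
```

Run:
```python
from h import *
c=snap('top','t4'); W=cloud(c); goto(.611,.0,.4,-1.5)
P=W[235:280,365:425].reshape(-1,3); P=P[~np.isnan(P[:,0])&(abs(P[:,2]-.158)<.015)]; v=np.linalg.svd(P-P.mean(0),full_matrices=False)[2][2]; v*=np.sign(v[2]); print(P.mean(0),v)
m=(W[...,2]>.25)&(W[...,2]<.29)&(W[...,0]>.54)&(W[...,0]<.68)&(abs(W[...,1]+.19)<.06)
P=W[m]; print('bar',len(P),cv2.minAreaRect(P[:,:2].astype(np.float32)*1000),P[:,2].max())
```

```text
t 23.45 pos [0.6189 0.0661 0.405 ] head -1.66 tilt [ 0.e+00  2.e-04 -1.e+00] q [-0.06  0.1   1.51 -0.    1.54  1.54] F [-0.1 -0.1  0.6] op 0.45
spin -0.2 shift now-axes [-5.9 66.3  5. ] after spin [-6.1 66.3  5. ]
[ 0.45472261 -0.15936265  0.15930779] [-4.01001261e-04  3.33467812e-05  9.99999919e-01]
bar 282 ((606.7272338867188, -191.5856170654297), (14.405023574829102, 90.32601165771484), 88.41146087646484) 0.27084440840225465
```

View pics/t4.png

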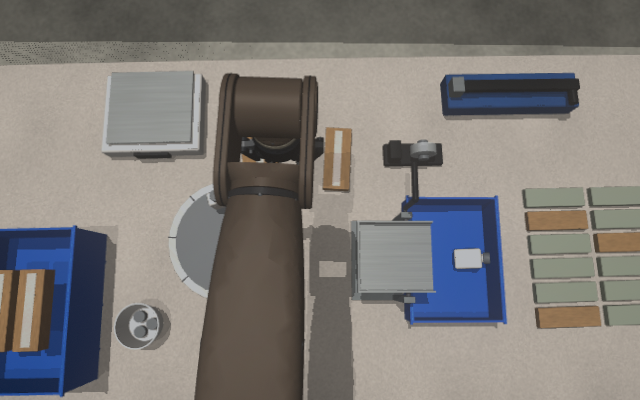

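The top picture shows the bottle lying in the crate at (468,259) and the tray empty and level: its plane is flat and the bar is back at its first place. The tape dispenser at (413,154) and flat carton at (337,158) haven't moved. The arm touches nothing, so I'm handing in.

```bash
python3 -c "
from plant import *
print(sign_off())"
```

```text
the job is handed in; nothing more can be done
None
```

The fallen bottle is in the blue crate, the tray went to its 0.8 rad stop and is back level, and the job is handed in at about 23.5 s; both other bottles were still standing when last seen clearly (side camera, during tipping), with the arm hiding the turntable and the larger carton in the final picture.

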